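# Lock off the test kiln and lift its lid

### The arm

A 6-joint arm with a two-finger parallel gripper is mounted at the origin on the work surface. World frame = base frame: x ahead of the robot, y to its left, z up, the work surface at z = 0. Lengths are in m, angles in rad, forces in N, time in s.
With the tool pointing down it reaches from about 0.375 to 0.9 m from the base axis. Payload 3.1 kg.
Tool frame: the origin (TCP) lies midway between the tips of the shut fingers; the grasp point (between the pads) lies 19 mm behind it; x points along the fingers, y is the direction in which the jaws open and shut, and the axes are right-handed (so a half turn about x gives the same grasp; the last joint's range is limited). The gripper opens to 87 mm and grips with 3 to 60 N. Pads are 19 mm wide; open, the fingers measure 117 mm over their backs; the gripper's body (75 mm by 190 mm) begins 51 mm behind the grasp point.
Start: joints at [-1.524, 0.527, 1.433, -0, 1.181, -0.178], TCP at [0.139, -0.609, 0.223] pointing down, gripper open.
Joint ranges: [-3.08, 3.08], [-0.75, 2.2], [0.22, 2.44], [-1.43, 4.57], [0, 2.65], [-2.85, 2.85]. Speed limits (rad/s): [2.79, 2.79, 3.14, 3.14, 3.14, 3.14].

### API

Orientations are given as a unit quaternion [x, y, z, w].
In Python, from rig import get_obs, imaging, robot gives the robot as it stands.
- The arm moves only by the shell command python3 -m inch 'ROWS' [FORCE]. ROWS is JSON, a list of rows, each a list of 3 entries, a list of its own where there are three numbers: the finger opening in mm, from 0 to 87, then the shift along the tool's x, y, z in mm, then the turn, a rotation vector about the tool's x, y, z in degrees. In form: [[grip, [dx, dy, dz], [wx, wy, wz]], ...]. A call has 1 to 12 rows; each row shifts and turns the pose as measured when the row begins, along the tool's axes as they then stand; what a row does not reach is not made up. A row lasts 1/8 s, in which the tool goes at most 62.5 mm and 10.7 degrees, less where a joint would pass 70% of its speed; a pose out of reach is approached as far as the arm can. A call with a gripper value outside its range is refused whole. The fingers move at their own pace and stop on an object; FORCE is the grip in N (left out, the last holds). Time passes only in rows, so rows that do not move let the fingers close. It gives the time, the measured TCP pose, the force and the opening at its end, in the units of the state.
- get_obs(): the state, without advancing time (a new reading comes with each control period).
- imaging.camera(name): name is "scene" or "top"; returns the picture (384x512x3 uint8, red, green, blue); there is no depth.
- imaging.camera_params(name): a dict with "camera_matrix" (3x3 intrinsics, pixels), "xyz" and "rotation" of the camera in the world. Camera axes: x right, y down, z forward; pixel columns grow to the right and rows downward; lengths in m; the calibration is good to about 2 mm. A picture is of the moment at which its call begins. camera_params takes no time and is no camera call.
- robot.hand_in(): hands the job in, once; it reports no verdict.
Trained networks look in the newest picture that a camera, given by its name, has taken for a name from the list of things; names that differ only in an ending like _2 or _b are one class to them, and where a whole thing is asked for, a point or a joint stands for the part that bears it (a point fixed in the world has none). Each returns a list of dicts, best first, with "confidence" (0 to 1); they miss things now and then, are a little off and sometimes report something else, mostly with a low value. They report only what shows in the picture. A call takes as long as a camera call. They do not tell look-alikes from the thing itself.
- imaging.cut_out(camera, target): "pixels" (384x512 bool, what is visible of it) and "box" ([centre column, centre row, width, height] in pixels, round what is visible of it).
- imaging.tip_of(camera, target): "pixel" ([column, row] in pixels: a listed point, or the origin of a listed thing).
The state is a dict: "time": time; "q": joint angles; "joint_velocities": joint speeds; "joint_torque": joint torques, N m; "position": TCP position; "tool_rot": TCP orientation; "ft_force": force on the tool from outside, world axes, zero at the start; "moment": the same for the moment, N m; "grip_width": finger opening in m.
Only numpy, scipy, OpenCV 4.12 (cv2) and the standard library are available. Lean on these libraries where they do the work, as an engineer would, in place of code of your own. Each camera call takes 0.05 s, during which the arm holds its last target. There are 200 camera calls.

### The job

The little kiln has cooled after its firing. First lock it off: push the mushroom stop on its controller all the way in, so that it stays in. Then take the kiln's lid by its wooden bar handle, lift it straight up and hold it level and still over the kiln, about 100 mm above the rim, so that I can look in at the cones; finish still holding it there, and leave the other things on the table alone.

Things in the scene. Friction and masses are not known exactly. Their poses are not given: they have to be found in the camera images.
- kiln: Small round top-loading test kiln, fixed: steel-jacketed firebrick drum 230 mm across, on a round slab 260 mm across and 10 mm thick; a terminal cover box sticks out to 156 mm from the axis on its +x side. Origin on the kiln's axis at the table top, z up. Its flat firebrick rim is 155 mm above the table; the open chamber inside the rim is 140 mm across.
- kiln_rim (a point): Point on the kiln's axis at the height of the rim, on which the lid's flat underside rests.
- lid: The kiln's loose lid, about 0.6 kg (varies by a fifth): a pale disc 230 mm across and 35 mm thick in a steel band, with a shallow plug 128 mm across reaching 10 mm down into the chamber (6 mm play all round). Origin at the centre of the flat face that rests on the rim, z up; its top face is 35 mm above the origin. Balanced about its centre.
- lid_grip (a point): Middle of the lid's wooden bar handle, 73 mm above the lid's origin, straight over it. The bar lies along the lid's x axis: 124 mm long, 16 mm wide (lid's y), 20 mm tall; 28 mm of free space between bar and lid, standing on two 10 mm posts 50 mm either side of the middle.
- controller: Kiln controller, fixed on the table: grey steel case 150 x 110 x 66 mm (its x, y, z). Origin under its centre. Flat top with a display window towards -x and the mushroom stop 35 mm from the centre towards its +x. It may stand on either side of the kiln.
- stop_top (a point): Centre of the top of the mushroom stop, a domed head 40 mm across, 100 mm above the table when out; it moves with the head.
- stop (a joint): Travel of the mushroom stop, m: 0 = out, 0.007 = fully in; pushed straight down against about 3 N, it stays where it is left.
- banding_wheel: Bystander: black cast-iron banding wheel 150 mm across with a small clay head study on it, 168 mm tall in all. Origin under its centre. It stands on the other side of the kiln from the controller.
- glaze_jar: Bystander: closed jar, 68 mm across, 95 mm tall. Origin under its centre.
- cup: Bystander: biscuit-fired clay cup without a handle, 80 mm across, 85 mm tall. Origin under its centre.
There are look-alikes about, which are no part of the job. Of the things that look like the controller, the largest one is meant.

How it is judged:
On the way, in this order (a step that is already met when the one before it is completed fails the run):
1. the mushroom stop is pushed fully in (at least 6 of 7 mm) (value of joint stop above 0.006 m), for 0.1 s.
2. the lid is lifted clear of the kiln with the stop in (z of lid in the frame of kiln_rim above 0.03 m and contact force between lid and the fingers above 2 N and value of joint stop above 0.0055 m), for 0.2 s.
At the end, for the whole second after the job is handed in: The mushroom stop is in (at least 5.5 mm). The lid is held by the fingers, its underside 80 to 125 mm above the rim, centred over the kiln within 30 mm, level within 4 degrees, still (under 10 mm/s and 0.06 rad/s), and not touching the kiln (value of joint stop above 0.0055 m and z of lid in the frame of kiln_rim between 0.08 and 0.125 m and horizontal distance between lid and kiln_rim below 0.03 m and angle between lid's own z axis and vertical below 0.07 rad and linear speed of lid below 0.01 m/s and angular speed of lid below 0.06 rad/s and contact force between lid and the fingers above 2 N and contact force between lid and kiln below 0.1 N); the arm keeps its last pose, push and grip.
It fails at once if the lid comes off its seat before the stop is in (z of lid in the frame of kiln_rim above 0.006 m and value of joint stop below 0.0055 m).
It fails at once if the lid is tipped more than 10 degrees (angle between lid's own z axis and vertical above 0.175 rad).
It fails at once if the lid is carried more than 50 mm sideways off the kiln's axis (horizontal distance between lid and kiln_rim above 0.05 m).
It fails at once if the banding wheel, glaze jar or cup is shifted more than 15 mm (distance of any of banding_wheel, glaze_jar, cup from where it was at the start of the episode above 0.015 m).
It also fails if it takes over 45 s, if anything falls off the work surface, if the arm or the gripper's body presses on something with over 40 N, if the wrist force passes 120 N, or if a joint passes its speed limit or range.

## Working session

There is one attempt and no reset: what is moved stays moved. The work goes in short steps, Python scripts to look and compute and a shell command to move; the robot and the scene stay as the last step left them, time stands still between calls to the robot, and variables do not carry over. Pictures are saved under pics/ and viewed, about 8 in all and at most 12, crops included, and the job is handed in when it is done.

```bash
mkdir -p pics; cat > h.py <<'E'
import numpy as np, cv2
from rig import get_obs, imaging, robot
from scipy.spatial.transform import Rotation as R
def ray(cam,px):
    p=imaging.camera_params(cam);K=np.array(p["camera_matrix"]);M=np.array(p["rotation"])
    if M.shape!=(3,3): M=R.from_quat(M).as_matrix()
    d=M@np.linalg.solve(K,[px[0],px[1],1.]);return np.array(p["xyz"]),d
def at(cam,px,z):
    o,d=ray(cam,px);return o+d*(z-o[2])/d[2]
def proj(cam,X):
    p=imaging.camera_params(cam);K=np.array(p["camera_matrix"]);M=np.array(p["rotation"])
    if M.shape!=(3,3): M=R.from_quat(M).as_matrix()
    v=K@(M.T@(np.array(X)-p["xyz"]));return v[:2]/v[2]
def snap(cam,name):
    im=imaging.camera(cam);cv2.imwrite(f"pics/{name}.png",im[:,:,::-1]);return im
E
python3 - <<'E'
from h import *
a=snap("top","t0");b=snap("scene","s0")
cv2.imwrite("pics/both0.png",cv2.resize(np.vstack([a,b]),None,fx=.78,fy=.78)[:,:,::-1])
for c in("top","scene"):
    print(c,imaging.camera_params(c)["xyz"])
    for t,z in (("lid_grip",.228),("stop_top",.1),("controller",0),("kiln_rim",.155),("lid",.155),("banding_wheel",0),("glaze_jar",0),("cup",0)):
        for r in imaging.tip_of(c,t)[:3]: print(c,t,np.round(r["pixel"]),round(r["confidence"],2),np.round(at(c,r["pixel"],z),3))
E
```

```text
top [ 0.3466411  -0.05420319  1.51190915]
top lid_grip [226. 149.] 0.65 [0.602 0.026 0.228]
top lid_grip [231. 158.] 0.39 [0.575 0.012 0.228]
top stop_top [320. 196.] 0.46 [ 0.47  -0.281  0.1  ]
top stop_top [317. 257.] 0.4 [ 0.268 -0.266  0.1  ]
top stop_top [370. 246.] 0.38 [ 0.305 -0.442  0.1  ]
top controller [316. 210.] 0.94 [ 0.429 -0.282  0.   ]
top controller [317. 262.] 0.87 [ 0.243 -0.281  0.   ]
top controller [365. 248.] 0.61 [ 0.293 -0.454  0.   ]
top kiln_rim [165. 140.] 0.25 [0.644 0.229 0.155]
top lid [230. 155.] 0.91 [0.596 0.02  0.155]
top banding_wheel [162. 189.] 0.76 [0.501 0.27  0.   ]
top glaze_jar [168. 139.] 0.83 [0.684 0.253 0.   ]
top cup [311. 131.] 0.81 [ 0.714 -0.267  0.   ]
scene [ 0.9097854  -0.46725579  0.92324957]
scene lid_grip [294. 180.] 0.78 [0.598 0.015 0.228]
scene stop_top [180. 252.] 0.74 [ 0.479 -0.289  0.1  ]
scene stop_top [ 97. 258.] 0.65 [ 0.337 -0.448  0.1  ]
scene controller [138. 219.] 0.9 [ 0.244 -0.284  0.   ]
scene controller [174. 257.] 0.81 [ 0.427 -0.289  0.   ]
scene controller [ 99. 266.] 0.71 [ 0.294 -0.453  0.   ]
scene kiln_rim [181. 249.] 0.28 [ 0.503 -0.293  0.155]
scene lid [293. 193.] 0.96 [0.592 0.028 0.155]
scene lid [286. 222.] 0.72 [ 0.641 -0.057  0.155]
scene banding_wheel [318. 163.] 0.71 [0.508 0.289 0.   ]
scene glaze_jar [354. 200.] 0.65 [0.689 0.243 0.   ]
scene cup [248. 319.] 0.68 [ 0.703 -0.266  0.   ]
```

View pics/both0.png

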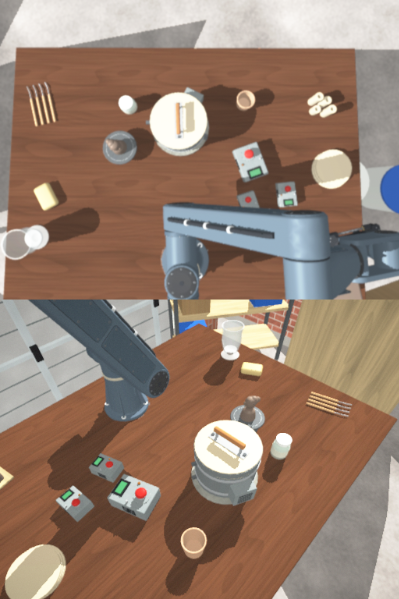

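The top view shows the robot at the bottom, the kiln and lid at about (229,157) in full-resolution pixels, and three controllers. The largest is at about (320,205), with two smaller ones near (317,257) and (368,248). Next I'll refine the red head and the bar by colour in both views.

```bash
python3 - <<'E'
from h import *
crops=[]
for c,bs,bl,zs in (("top",(320,200),(229,155),.095),("scene",(180,252),(294,180),.095)):
    im=cv2.imread(f"pics/{'t' if c=='top' else 's'}0.png");h=cv2.cvtColor(im,cv2.COLOR_BGR2HSV)
    H,S,V=[h[:,:,i].astype(int) for i in range(3)]
    Y,X=np.mgrid[:384,:512]
    red=((H<6)|(H>172))&(S>150)&(V>90)&(np.hypot(X-bs[0],Y-bs[1])<22)
    p=(X[red].mean(),Y[red].mean());print(c,"red",red.sum(),np.round(p,1),at(c,p,zs).round(4))
    br=(H>=5)&(H<20)&(S>110)&(np.hypot(X-bl[0],Y-bl[1])<30)
    n,l,st,ce=cv2.connectedComponentsWithStats(br.astype(np.uint8));k=1+st[1:,4].argmax();m=l==k
    pts=np.c_[X[m],Y[m]];W=np.array([at(c,q,.235)[:2] for q in pts]);w=W-W.mean(0);u=np.linalg.svd(w,full_matrices=False)[2][0]
    t=w@u;print(c,"bar",m.sum(),W.mean(0).round(4),"yaw",np.degrees(np.arctan2(u[1],u[0])).round(1),"len",np.ptp(t).round(3),"mid",(W.mean(0)+u*(t.max()+t.min())/2).round(4))
    for r in imaging.cut_out(c,"controller")[:3]:
        mm=r["pixels"];rect=cv2.minAreaRect(np.argwhere(mm)[:,::-1].astype(np.float32));print(c,mm.sum(),np.round(rect[0]),np.round(rect[1]),rect[2])
    for r in imaging.cut_out(c,"lid")[:1]: print("lid",np.round(r["box"]),at(c,r["box"][:2],.175).round(3))
    for b in(bs,bl): x,y=b; crops.append(cv2.resize(im[y-35:y+35,x-35:x+35],(290,290),interpolation=cv2.INTER_CUBIC))
cv2.imwrite("pics/crop.png",np.vstack([np.hstack(crops[:2]),np.hstack(crops[2:])]))
o=get_obs();print(R.from_quat(o["tool_rot"]).as_matrix().round(3),o["position"],o["ft_force"])
E
```

```text
top red 68 [319.5 196.8] [ 0.467  -0.2785  0.095 ]
top bar 111 [0.5946 0.0213] yaw -177.7 len 0.114 mid [0.5932 0.0213]
top 423 [317. 257.] [22. 22.] 71.56504821777344
top 1501 [320. 207.] [45. 34.] 69.07550048828125
top 770 [367. 248.] [33. 25.] 81.8698959350586
lid [229. 156.  74.  71.] [0.589 0.021 0.175]
scene red 144 [180.1 247.9] [ 0.4676 -0.2785  0.095 ]
scene bar 299 [0.5957 0.0171] yaw 1.8 len 0.123 mid [0.5926 0.017 ]
scene 1021 [136. 214.] [41. 29.] 24.44395637512207
scene 2626 [171. 251.] [61. 48.] 25.016895294189453
scene 1172 [ 95. 260.] [39. 31.] 45.0
lid [292. 193.  90.  78.] [0.599 0.014 0.175]
[[ 0.     0.223 -0.975]
 [-0.    -0.975 -0.223]
 [-1.     0.    -0.   ]] [ 0.13934389 -0.6092582   0.22257702] [0.71887346 0.39694267 0.01762175]
```

View pics/crop.png

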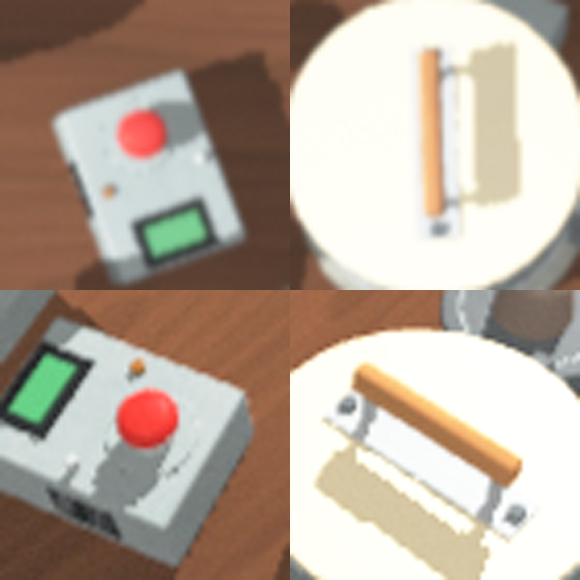

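Both views agree on the stop at (0.467, -0.2785) and the bar middle at about (0.593, 0.020), with the bar along world x. Next I'll shut the fingers and move above the stop.

```bash
python3 -m inch '[[0,[0,-20,-32],[0,0,0]],[0,[0,-25,-39],[0,0,0]],[0,[0,-25,-39],[0,0,0]],[0,[0,-25,-39],[0,0,0]],[0,[0,-25,-39],[0,0,0]],[0,[0,-25,-39],[0,0,0]],[0,[0,-25,-39],[0,0,0]],[0,[0,-25,-39],[0,0,0]],[0,[0,-20,-32],[0,0,0]],[0,[0,0,0],[6.5,0,0]],[0,[0,0,0],[6.5,0,0]],[0,[0,0,0],[0,0,0]]]' 30
python3 - <<'E'
from h import *
o=get_obs();M=R.from_quat(o["tool_rot"]).as_matrix();print(M.round(3),(1000*M.T@(np.array([.467,-.2785,.13])-o["position"])).round(1))
E
```

```text
time: 2.6
position: [0.4297, -0.3181, 0.2232]
tool_rot: [0.708, -0.005, -0.706, -0.001]
ft_force: [0.0, 0.0, 0.0]
grip_width: 0.0007
[[ 0.003 -0.009 -1.   ]
 [-0.006 -1.     0.009]
 [-1.     0.006 -0.003]] [ 93.  -40.6 -36.6]
```

```bash
python3 -m inch '[[0,[0,-20,-18],[0,0,0]],[0,[0,-21,-19],[0,0,0]],[0,[0,0,0],[0,0,0]],[0,[30,0,0],[0,0,0]],[0,[35,0,0],[0,0,0]],[0,[25,0,0],[0,0,0]],[0,[0,0,0],[0,0,0]]]'
python3 - <<'E'
from h import *
o=get_obs();M=R.from_quat(o["tool_rot"]).as_matrix();print((1000*M.T@(np.array([.467,-.2785,.1])-o["position"])).round(1))
im=snap("scene","s1");cv2.imwrite("pics/s1c.png",cv2.resize(im[150:330,90:330],None,fx=2.5,fy=2.5)[:,:,::-1])
E
```

```text
time: 3.48
position: [0.4672, -0.2824, 0.1323]
tool_rot: [0.709, -0.004, -0.705, 0.004]
ft_force: [-0.6, -0.1, -0.1]
grip_width: 0.0004
[32.2 -4.3  0.4]
```

View pics/s1c.png

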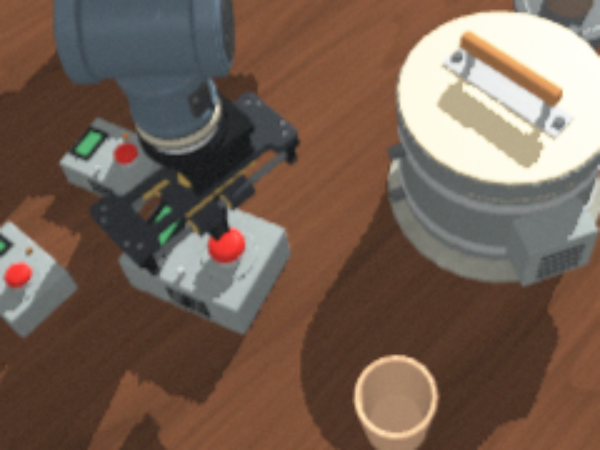

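The shut fingers are just above the red head, at (225,235) in the crop. Pressing down.

```bash
python3 -m inch '[[0,[15,-4,0],[0,0,0]],[0,[12,0,0],[0,0,0]],[0,[4,0,0],[0,0,0]],[0,[4,0,0],[0,0,0]],[0,[3,0,0],[0,0,0]],[0,[0,0,0],[0,0,0]]]'
```

```text
time: 4.28
position: [0.4697, -0.2813, 0.0961]
tool_rot: [0.711, -0.006, -0.703, 0.006]
ft_force: [0.5, 1.2, -0.4]
grip_width: 0.0006
```

```bash
python3 -m inch '[[0,[3,0,0],[0,0,0]],[0,[0,0,0],[0,0,0]]]'; python3 -m inch '[[0,[3,0,0],[0,0,0]],[0,[0,0,0],[0,0,0]]]';
```

```text
time: 4.53
position: [0.4699, -0.2814, 0.0935]
tool_rot: [0.711, -0.007, -0.703, 0.006]
ft_force: [-1.3, 0.3, 0.6]
grip_width: 0.0006
time: 4.78
position: [0.4702, -0.2816, 0.0938]
tool_rot: [0.712, -0.007, -0.702, 0.007]
ft_force: [-0.1, 1.1, -0.1]
grip_width: 0.0002
```

```bash
python3 -m inch '[[0,[3,0,0],[0,0,0]],[0,[0,0,0],[0,0,0]]]'
```

```text
time: 5.03
position: [0.4706, -0.282, 0.0936]
tool_rot: [0.712, -0.007, -0.702, 0.008]
ft_force: [0.0, 0.4, -0.3]
grip_width: 0.0005
```

```bash
python3 -m inch '[[0,[5,0,0],[0,0,0]]]'; python3 -m inch '[[0,[8,0,0],[0,0,0]]]'
```

```text
time: 5.15
position: [0.4712, -0.2824, 0.0923]
tool_rot: [0.713, -0.008, -0.702, 0.008]
ft_force: [-9.5, 7.9, 54.2]
grip_width: 0.0007
time: 5.28
position: [0.4714, -0.2826, 0.0917]
tool_rot: [0.713, -0.008, -0.701, 0.009]
ft_force: [-14.9, 12.0, 82.6]
grip_width: 0.0004
```

The force jumped at 7 mm of travel, so the stop is on its hard end. I'll retract and check it.

```bash
python3 -m inch '[[0,[-20,0,0],[0,0,0]],[0,[-45,0,0],[0,0,0]],[60,[-50,0,0],[0,0,0]],[60,[-50,0,0],[0,0,0]],[60,[-40,0,0],[0,0,0]],[60,[0,0,0],[0,0,0]]]'
cat > w.py <<'E'
from h import *
import sys
o=get_obs();M=R.from_quat(o["tool_rot"]).as_matrix();T=np.array([[0,0,-1],[0,-1,0],[-1,0,0.]])
g=np.array(eval(sys.argv[1]));print("pos",np.round(o["position"],4),"shift",(1000*M.T@(g-o["position"])).round(1),"turn",np.degrees(R.from_matrix(M.T@T).as_rotvec()).round(1),"F",np.round(o["ft_force"],1),"w",o["grip_width"],"q",np.round(o["q"],2))
E
python3 w.py "[.593,.02,.30]"
```

```text
time: 6.02
position: [0.4693, -0.2787, 0.3033]
tool_rot: [0.715, -0.009, -0.699, 0.011]
ft_force: [-0.7, 0.2, -1.7]
grip_width: 0.0324
pos [ 0.4693 -0.2787  0.3033] shift [  -2.4 -298.5 -124.3] turn [ 0.1 -1.2 -1.6] F [-0.7  0.2 -1.7] w 0.03239527213347493 q [-0.74  0.32  1.55 -0.01  1.24  0.83]
```

```bash
python3 -m inch '[[60,[0,-30,-12],[0,-1.2,-1.6]],[60,[0,-42,-17],[0,0,0]],[60,[0,-42,-17],[0,0,0]],[60,[0,-42,-17],[0,0,0]],[60,[0,-42,-17],[0,0,0]],[60,[0,-42,-17],[0,0,0]],[60,[0,-40,-17],[0,0,0]],[60,[0,0,0],[0,0,0]],[60,[0,0,0],[0,0,0]]]'
python3 w.py "[.593,.02,.26]"
python3 - <<'E'
from h import *
a=snap("top","t2");b=snap("scene","s2")
for c in("top","scene"):
    for t,z in(("lid_grip",.228),("lid",.155),("stop_top",.093)):
        for r in imaging.tip_of(c,t)[:2]: print(c,t,np.round(r["pixel"]),round(r["confidence"],2),at(c,r["pixel"],z).round(3))
    im=a if c=="top" else b;h=cv2.cvtColor(im,cv2.COLOR_RGB2HSV).astype(int);H,S,V=h[...,0],h[...,1],h[...,2];Y,X=np.mgrid[:384,:512]
    bs=proj(c,[.467,-.2785,.09]);m=((H<6)|(H>172))&(S>150)&(V>90)&(np.hypot(X-bs[0],Y-bs[1])<22)
    p=(X[m].mean(),Y[m].mean());print(c,m.sum(),p,"exp out",proj(c,[.467,-.2785,.095]),"in",proj(c,[.467,-.2785,.088]))
cv2.imwrite("pics/s2c.png",cv2.resize(b[110:300,130:370],None,fx=2.5,fy=2.5)[:,:,::-1])
E
```

```text
time: 7.15
position: [0.5825, 0.0093, 0.2853]
tool_rot: [-0.699, -0.002, 0.715, 0.003]
ft_force: [0.6, -0.7, -0.7]
grip_width: 0.0601
pos [0.5825 0.0093 0.2853] shift [ 25.2 -10.5 -11. ] turn [-0.1  1.2  0.4] F [ 0.6 -0.7 -0.7] w 0.06011767938381706 q [-0.18  0.41  1.45  0.    1.3   1.39]
top lid [232. 157.] 0.63 [0.59  0.012 0.155]
top lid [320. 209.] 0.22 [ 0.423 -0.27   0.155]
top stop_top [317. 255.] 0.58 [ 0.274 -0.267  0.093]
top stop_top [369. 242.] 0.49 [ 0.315 -0.441  0.093]
top 63 (np.float64(319.3333333333333), np.float64(196.85714285714286)) exp out [319.5068512  196.81655539] in [319.18041262 196.99189647]
scene lid_grip [293. 177.] 0.78 [0.591 0.021 0.228]
scene lid [290. 194.] 0.63 [0.589 0.019 0.155]
scene stop_top [139. 209.] 0.61 [ 0.284 -0.279  0.093]
scene stop_top [180. 250.] 0.59 [ 0.471 -0.282  0.093]
scene 143 (np.float64(180.36363636363637), np.float64(249.2027972027972)) exp out [179.98183375 247.73708455] in [180.4137258  248.99377885]
```

View pics/s2c.png

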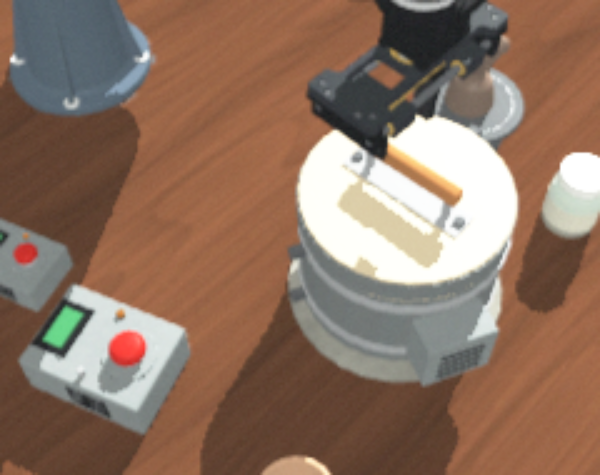

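The red head has dropped by the amount expected for fully in: scene row 247.9 → 249.2, with 249.0 expected. The open fingers are near the bar. Next I'll line up over it.

```bash
python3 -m inch '[[60,[0,-10,-11],[0,1.2,0.4]],[60,[0,0,0],[0,0,0]],[60,[15,-1,0],[0,0,0]],[60,[0,0,0],[0,0,0]]]'
python3 w.py "[.593,.02,.209]"
```

```text
time: 8.05
position: [0.595, 0.0203, 0.2713]
tool_rot: [0.709, -0.002, -0.705, -0.001]
ft_force: [0.0, 0.1, -0.7]
grip_width: 0.0599
pos [0.595  0.0203 0.2713] shift [62.3  0.3  2.3] turn [-0.2 -0.3 -0. ] F [ 0.   0.1 -0.7] w 0.05994659043885957 q [-0.15  0.43  1.46  0.    1.25  1.42]
```

```bash
python3 -m inch '[[60,[15,0,0],[0,0,0]],[60,[18,0,0],[0,0,0]],[60,[15,0,0],[0,0,0]],[60,[10,0,1],[0,0,0]],[60,[0,0,0],[0,0,0]]]'
python3 w.py "[.593,.02,.209]"
python3 - <<'E'
from h import *
b=snap("scene","s3");cv2.imwrite("pics/s3c.png",cv2.resize(b[120:240,220:370],None,fx=4,fy=4,interpolation=cv2.INTER_CUBIC)[:,:,::-1])
E
```

```text
time: 8.68
position: [0.5933, 0.0201, 0.2083]
tool_rot: [0.708, -0.002, -0.706, -0.001]
ft_force: [1.8, -0.1, 0.4]
grip_width: 0.0599
pos [0.5933 0.0201 0.2083] shift [-0.7  0.1  0.3] turn [-0.2 -0.1 -0. ] F [ 1.8 -0.1  0.4] w 0.05990670378827204 q [-0.15  0.5   1.53 -0.    1.11  1.42]
```

View pics/s3c.png

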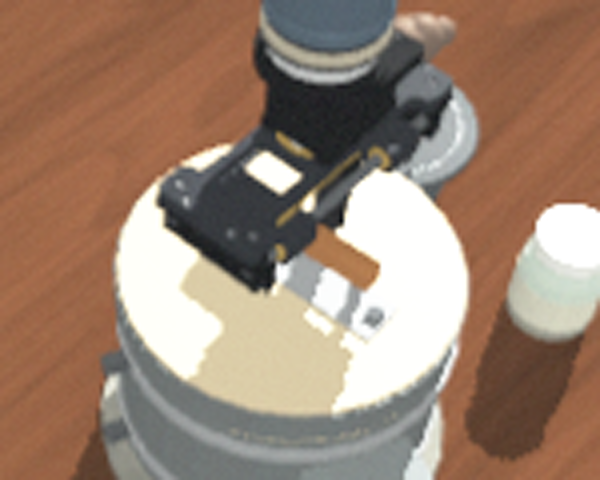

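The fingers straddle the bar and nothing is in contact. Closing.

```bash
python3 -m inch '[[30,[0,0,0],[0,0,0]],[20,[0,0,0],[0,0,0]],[10,[0,0,0],[0,0,0]],[0,[0,0,0],[0,0,0]],[0,[0,0,0],[0,0,0]],[0,[0,0,0],[0,0,0]],[0,[0,0,0],[0,0,0]]]' 50
python3 w.py "[.593,.02,.309]"
```

```text
time: 9.6
position: [0.5951, 0.0206, 0.211]
tool_rot: [0.71, -0.001, -0.704, -0.001]
ft_force: [-0.7, 0.0, -0.4]
grip_width: 0.0157
pos [0.5951 0.0206 0.211 ] shift [-98.    0.6   1.4] turn [-0.2 -0.4 -0. ] F [-0.7  0.  -0.4] w 0.01565656912838219 q [-0.15  0.5   1.53  0.    1.11  1.42]
```

Gripped at 16 mm. Lifting in small steps.

```bash
python3 -m inch '[[0,[-6,0,0],[0,0,0]],[0,[-8,0,0],[0,0,0]],[0,[-10,0,0],[0,0,0]]]'
python3 w.py "[.594,.02,.311]"
```

```text
time: 9.98
position: [0.5923, 0.0207, 0.2329]
tool_rot: [-0.707, 0.001, 0.707, 0.002]
ft_force: [1.0, 0.1, -6.0]
grip_width: 0.0156
pos [0.5923 0.0207 0.2329] shift [-78.1   0.6  -1.6] turn [-0.3  0.   0. ] F [ 1.   0.1 -6. ] w 0.015601647447823188 q [-0.15  0.47  1.5   0.    1.17  1.42]
```

```bash
python3 -m inch '[[0,[-12,0,-1],[0,0,0]],[0,[-14,0,-1],[0,0,0]],[0,[-14,0,0],[0,0,0]],[0,[-14,0,0],[0,0,0]],[0,[-12,0,0],[0,0,0]],[0,[-8,0,0],[0,0,0]],[0,[0,0,0],[0,0,0]]]'
python3 w.py "[.594,.02,.311]"
```

```text
time: 10.85
position: [0.595, 0.0204, 0.3143]
tool_rot: [0.708, -0.002, -0.706, -0.002]
ft_force: [0.3, 0.5, -6.7]
grip_width: 0.0153
pos [0.595  0.0204 0.3143] shift [3.3 0.4 1. ] turn [-0.3 -0.2 -0. ] F [ 0.3  0.5 -6.7] w 0.015345494438242967 q [-0.15  0.4   1.4   0.    1.35  1.42]
```

```bash
python3 -m inch '[[0,[0,0,0],[0,0,0]],[0,[0,0,0],[0,0,0]]]'
python3 - <<'E'
from h import *
p0=np.array(get_obs()["position"])
a=snap("top","t4");b=snap("scene","s4")
cv2.imwrite("pics/s4c.png",cv2.resize(b[90:290,150:390],None,fx=2.5,fy=2.5)[:,:,::-1])
for c,old in(("top",None),("scene",None)):
    for r in imaging.cut_out(c,"lid")[:1]: print(c,"lid box",np.round(r["box"],1),"z.255+.0175",at(c,r["box"][:2],.2725).round(3),round(r["confidence"],2))
    for t,z in(("lid",.255),("banding_wheel",0),("glaze_jar",0),("cup",0)):
        for r in imaging.tip_of(c,t)[:1]: print(c,t,at(c,r["pixel"],z).round(3))
p=[]
for i in range(10):
    imaging.camera("top");o=get_obs();p.append(o["position"])
print(np.round(np.array(p)-p0,4)[::3],"F",o["ft_force"],o["moment"],np.abs(o["joint_velocities"]).max(),o["time"],o["grip_width"])
E
```

```text
time: 11.1
position: [0.5942, 0.0205, 0.3132]
tool_rot: [0.707, -0.002, -0.707, -0.002]
ft_force: [-0.3, -0.1, -5.1]
grip_width: 0.0152
top lid box [233.  151.9  70.3  71.4] z.255+.0175 [0.585 0.004 0.272] 0.97
top lid [0.598 0.018 0.255]
top banding_wheel [0.495 0.271 0.   ]
top glaze_jar [0.692 0.268 0.   ]
top cup [ 0.715 -0.277  0.   ]
scene lid box [295.4 170.4  96.2  73.5] z.255+.0175 [0.602 0.009 0.272] 0.92
scene lid [0.584 0.023 0.255]
scene glaze_jar [0.698 0.251 0.   ]
scene cup [ 0.706 -0.269  0.   ]
[[ 0.0003 -0.      0.0006]
 [ 0.0003  0.      0.0007]
 [ 0.0003 -0.      0.0006]
 [ 0.0003 -0.      0.0006]] F [-0.29282919  0.2629294  -6.20583328] [-0.03388257 -0.05637443 -0.00655829] 0.0012675495288928796 12.2 0.0157659997656016
```

View pics/s4c.png

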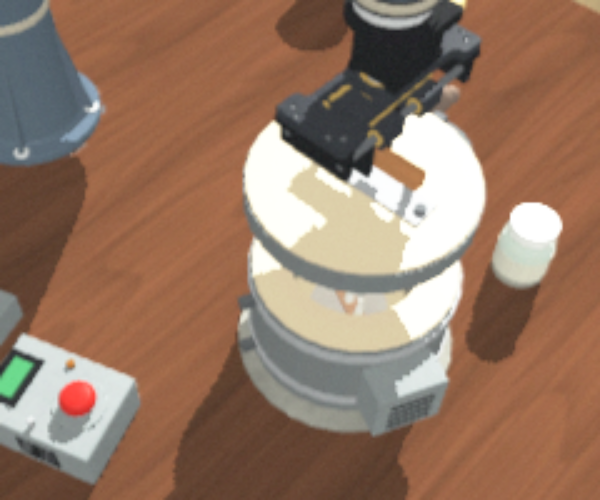

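The lid is clear of the kiln with the chamber showing, the arm is steady, and 6.2 N hangs from the wrist. One numeric check remains: compare the lid's outline with that of a level lid.

```bash
python3 - <<'E'
from h import *
from scipy.optimize import least_squares
r=imaging.cut_out("scene","lid")[0]["pixels"].astype(np.uint8)
t=np.linspace(0,2*np.pi,120)
def box(x,y,z,rx,ry):
    M=R.from_rotvec([rx,ry,0]).as_matrix();P=[proj("scene",np.array([x,y,z])+M@[.115*np.cos(a),.115*np.sin(a),h]) for a in t for h in(0,.035)]
    return cv2.convexHull(np.array(P,np.float32))
hr=cv2.convexHull(np.argwhere(r)[:,::-1].astype(np.int32))
A=np.zeros((384,512),np.uint8);cv2.fillPoly(A,[hr],1)
for z in(.246,.251,.256,.261,.266):
  for rx,ry in((0,0),(.07,0),(-.07,0),(0,.07),(0,-.07)):
    B=np.zeros_like(A);cv2.fillPoly(B,[np.round(box(.594,.02,z,rx,ry)).astype(np.int32)],1)
    print(z,rx,ry,(A!=B).sum(),end=" | ")
  print()
E
```

```text
0.246 0 0 813 | 0.246 0.07 0 932 | 0.246 -0.07 0 709 | 0.246 0 0.07 960 | 0.246 0 -0.07 677 | 
0.251 0 0 747 | 0.251 0.07 0 884 | 0.251 -0.07 0 626 | 0.251 0 0.07 889 | 0.251 0 -0.07 601 | 
0.256 0 0 724 | 0.256 0.07 0 877 | Traceback (most recent call last):
  File "<stdin>", line 12, in <module>
  File "<stdin>", line 6, in box
  File "h.py", line 11, in proj
    p=imaging.camera_params(cam);K=np.array(p["camera_matrix"]);M=np.array(p["rotation"])
ValueError: time passes only in moves, steps and waits
```

The hull is contaminated by the gripper and the plug, so I'll overlay the level prediction on the picture instead.

```bash
python3 - <<'E'
from h import *
ps={c:imaging.camera_params(c) for c in("scene","top")}
t=np.linspace(0,2*np.pi,90);out=[]
for c,f,(x0,y0) in(("scene","s4",(235,110)),("top","t4",(175,90))):
    p=ps[c];K=np.array(p["camera_matrix"]);M=np.array(p["rotation"]);M=M if M.shape==(3,3) else R.from_quat(M).as_matrix()
    im=cv2.imread(f"pics/{f}.png")[y0:y0+120,x0:x0+120];im=cv2.resize(im,None,fx=3.3,fy=3.3,interpolation=cv2.INTER_CUBIC)
    for h,col in((0,(0,0,255)),(.035,(255,0,0))):
        P=np.c_[.594+.115*np.cos(t),.02+.115*np.sin(t),0*t+.257+h]
        v=(K@(M.T@(P-p["xyz"]).T)).T;v=(v[:,:2]/v[:,2:]+.5-[x0,y0])*3.3
        cv2.polylines(im,[np.round(v).astype(np.int32)],True,col,1)
    out.append(im)
cv2.imwrite("pics/ov.png",np.hstack(out))
E
```

```text
(no output)
```

View pics/ov.png

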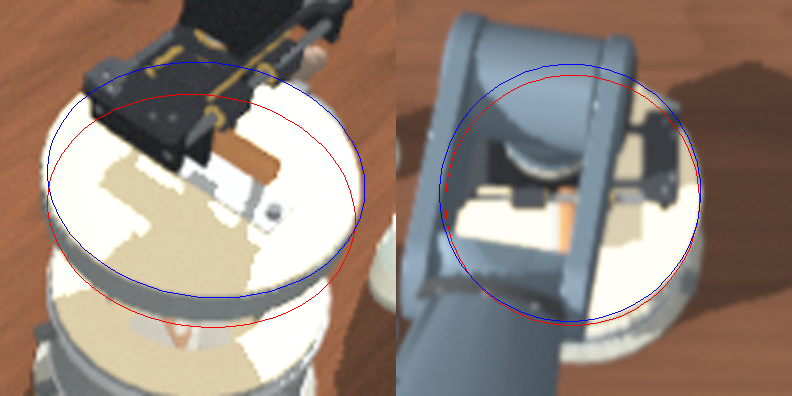

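The outlines agree within 1–2 px. To put a number on the tilt, I'll fit the visible top rim in the scene view and fit the seated, level lid the same way as a control.

```bash
python3 - <<'E'
from h import *
from scipy.optimize import least_squares
from scipy.ndimage import map_coordinates
p=imaging.camera_params("scene");K=np.array(p["camera_matrix"]);M=np.array(p["rotation"]);M=M if M.shape==(3,3) else R.from_quat(M).as_matrix()
def pr(P): v=(K@(M.T@(P-p["xyz"]).T)).T;return v[:,:2]/v[:,2:]
def rim(q,t,r=.115):
    L=R.from_rotvec([q[3],q[4],0]).as_matrix();return pr(q[:3]+(L@np.c_[r*np.cos(t),r*np.sin(t),0*t+.035].T).T)
for f,z in(("s0",.155),("s4",.257)):
    V=cv2.imread(f"pics/{f}.png").astype(float).min(2)
    t=np.linspace(-np.pi*.78,np.pi*.22,70)   # arc towards the camera
    q0=np.array([.594,.02,z,0,0])
    a=rim(q0,t);n=rim(q0,t,.125)-a;n/=np.linalg.norm(n,axis=1)[:,None]
    s=np.arange(-5,5.01,.25);X=a[:,None]+n[:,None]*s[None,:,None]
    I=map_coordinates(V,[X[...,1],X[...,0]],order=1);g=-np.gradient(np.array([np.convolve(i,np.ones(5)/5,'same') for i in I]),axis=1);g[:,:4]=0;g[:,-4:]=0
    k=g.argmax(1);ok=g.max(1)>5;pts=a+n*s[k][:,None]
    T,N,Q=t[ok],n[ok],pts[ok]
    for fr in(0,.002):
        fun=lambda d:np.r_[np.sum((rim(q0+d[:5],T,.115+d[5])-Q)*N,1),d[:2]/.003,d[2]/.004,d[5]/.002]
        so=least_squares(fun,np.zeros(6),loss="soft_l1",x_scale=[.01]*6)
    print(f,ok.sum(),"d xyz mm",(so.x[:3]*1000).round(1),"tilt deg",np.degrees(so.x[3:5]).round(2),"dr",(so.x[5]*1000).round(1),"rms px",np.sqrt((so.fun[:-4]**2).mean()).round(2))
E
```

```text
s0 70 d xyz mm [-0.2 -0.3  0.1] tilt deg [-2.03 -1.26] dr 0.4 rms px 1.06
s4 68 d xyz mm [-3.2 -0.7  1.2] tilt deg [0.39 0.73] dr 0.1 rms px 0.5
```

The fit puts the lid within about 1° of level, centred within about 3 mm and about 102 mm above the rim. Handing in.

```bash
python3 w.py "[.594,.02,.311]"; python3 -c "
from rig import robot;print(robot.hand_in())"
```

```text
pos [0.5946 0.0204 0.3138] shift [2.8 0.5 0.6] turn [-0.3 -0.1  0. ] F [-0.9  0.  -5.9] w 0.015424797314652492 q [-0.15  0.4   1.4   0.    1.35  1.42]
the job is handed in; nothing more can be done
None
```

I pushed the mushroom stop on the largest controller fully in, then lifted the lid by its bar. I handed the job in at about 12 s, with the lid still held over the kiln; `hand_in()` reports no verdict.

**Stop:** The tip stopped at 93 mm above the table, which is 7 mm of travel, and the force then rose sharply. After I backed off, the red head showed about 1.3 px lower in the scene view, as expected for fully in. My last test press reached about 83 N at the wrist. That is under the 120 N limit and was through the fingertips, but harder than it needed to be.

**Lid:**
- **Position:** The lid is about 102 mm above the rim and centred within about 3 mm.
- **Hold:** The wrist carries about 6 N, the fingers are closed at 15–16 mm on the bar, and the arm drifted less than 1 mm over about 1 s.
- **Level:** The rim fit gave about 0.8° of tilt and the tool itself is within 0.5°.

**Checks that disagreed:**
- **Lid outline:** My first outline check, using the network's cut-out of the lid, did not match, probably because the gripper and plug were included, and its script also stopped with an error.
- **Rim fit control:** On the seated lid, which should be level, the same fit read about 2.4° of tilt. The fit is therefore only good to about 2–3°.
- **Other objects:** The network's positions for the jar and cup agreed with the start to about 10–15 mm, which is within its scatter. The banding wheel was found again only in the top view, about 6 mm off. I didn't see the arm touch any of them.

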